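# Fill the foam tray with capped tubes from the sloping cradle

### The arm

A 6-joint arm with a two-finger parallel gripper is mounted at the origin on the work surface. World frame = base frame: x ahead of the robot, y to its left, z up, the work surface at z = 0. Lengths are in m, angles in rad, forces in N, time in s.
With the tool pointing down it reaches from about 0.225 to 0.875 m from the base axis. Payload 3.4 kg.
Tool frame: the origin (TCP) lies where the fingers leave the gripper's body, on its centre line; the fingertips stand 73 mm ahead of it and the grasp point (between the pads) lies 54 mm ahead of it (manip.pinch_z is the distance from the TCP to the grasp point, in m); z points along the fingers, y is the line along which they close (so a half turn about z gives the same grasp; the last joint's range is limited). The gripper opens to 85 mm and grips with 20 to 120 N. Pads are 22 mm wide; open, the fingers measure 114 mm over their backs; the gripper's body (76 mm by 85 mm) begins 54 mm behind the grasp point. The pads swing forward as they close: fully open they stand 13 mm farther back than shut.
Start: joints at [-1.308, 0.276, 1.505, -0, 1.361, -0.121], TCP at [0.215, -0.533, 0.304] pointing down, gripper open.
Joint ranges: [-2.89, 2.89], [-0.75, 2.08], [0.22, 2.7], [-1.18, 4.32], [0.11, 2.71], [-2.7, 2.7]. Speed limits (rad/s): [2.57, 2.57, 3.14, 3.14, 3.14, 3.14].

### API

Orientations are given as a unit quaternion [w, x, y, z].
In Python, from rig import readout, imaging, manip gives the robot as it stands. The module is installed in compiled form; this text tells all that it offers.
- The arm moves only by the tool servo_tool, never from a script. Its argument "moves" is a list of rows, each an object with "dp": the shift along the tool's x, y, z in units of 0.2 m (1.0 is 0.2 m), a list of three; "delta_rot": the turn, a rotation vector about the tool's x, y, z in units of 0.1 rad (1.0 is 0.1 rad), a list of three; "fingers": the opening, from 0 (shut) to 1 (fully open). In form: [{"dp": [dx, dy, dz], "delta_rot": [wx, wy, wz], "fingers": fingers}, ...]. A call has 1 to 5 rows; each row shifts and turns the commanded pose from where the row before left it, along the tool's axes as they then stand; what a row does not reach is not made up. A row lasts 1/10 s, in which the tool goes at most 50 mm and 8.59 degrees, less where a joint would pass 70% of its speed; a pose out of reach is approached as far as the arm can. A call with a number of a shift or a turn outside -1 to 1 is refused whole. A call with a gripper value outside its range is refused whole. The fingers move at their own pace and stop on an object; "force" is the grip in N (left out, the last holds). Time passes only in rows, so rows that do not move let the fingers close. It gives the time, the measured TCP pose, the force, the opening and the grip force at its end, in the units of the state.
- readout.get_state(): the state, without advancing time (a new reading comes with each control period).
- imaging.get_image(name): name is "scene" or "top"; returns (picture, depth): 480x640x3 uint8, red, green, blue; 480x640 float32, m along the optical axis (not along the pixel's ray), 0 where there is no reading.
- imaging.calibration(name): a dict with "intrinsics" (3x3 intrinsics, pixels), "dist" ([k1, k2, p1, p2, k3] as OpenCV has them; the pictures are not rectified), "R" (3x3) and "t" (3): a world point X has camera coordinates R X + t. Camera axes: x right, y down, z forward; pixel columns grow to the right and rows downward; lengths in m; the calibration is good to about 2 mm. A picture is of the moment at which its call begins. calibration takes no time and is no camera call.
- manip.sign_off(): hands the job in; it is judged then, once.
The state is a dict: "clock": time; "qpos": joint angles; "qd": joint speeds; "effort": joint torques, N m; "position": TCP position; "ee_rot": TCP orientation; "contact_force": force on the tool from outside, world axes, zero at the start; "moment": the same for the moment, N m; "width": finger opening in m; "gripper_force": force on a finger pad.
Only numpy, scipy, OpenCV 4.12 (cv2) and the standard library are available. Lean on these libraries where they do the work, as an engineer would, in place of code of your own. Each camera call takes 0.05 s, during which the arm holds its last target. There are 200 camera calls.

### The job

Finish packing the white foam tray: take the two black-capped glass tubes from the blue sloping cradle and stand them upright, caps up, in the tray's two empty sockets, one in each. They are glass, so lower each one to the bottom of its socket, let it rest there a moment while you still hold it, and only then let go. Leave the red-capped tube in the cradle, and do not disturb the tubes already packed or the orange tape roll.

Things in the scene. Friction and masses are not known exactly. Their poses are not given: they have to be found in the camera images.
- tube_a: Glass test tube, round-bottomed, 18 mm diameter, 160 mm long over all, with a black screw cap (24 mm diameter, the top 30 mm: 130 to 160 mm from the foot). About 50 g. Origin at the centre of the round foot's lowest point; its z axis runs along the tube to the cap. Starts in one of the cradle's three grooves, leaning 25 degrees from vertical. Either black-capped tube may go in either empty socket.
- tube_b: Glass test tube, round-bottomed, 18 mm diameter, 160 mm long over all, with a black screw cap (24 mm diameter, the top 30 mm: 130 to 160 mm from the foot). About 50 g. Origin at the centre of the round foot's lowest point; its z axis runs along the tube to the cap. As tube_a, in another groove.
- reject_tube: Glass test tube, round-bottomed, 18 mm diameter, 160 mm long over all, with a red screw cap (24 mm diameter, the top 30 mm: 130 to 160 mm from the foot). About 50 g. Origin at the centre of the round foot's lowest point; its z axis runs along the tube to the cap. Starts in the remaining groove; to be left there.
- cradle: Blue fixed stand, 120 x 215 mm base, 117 mm high. Origin on the table, 10 mm to -x of the base's centre. Three V grooves at y = -80, 0, +80 mm lean 25 degrees from vertical, caps up and toward its -x (the robot). The foot stands on a ledge at x = 45, z = 28 mm; the groove supports the lower 100 mm of a tube from beneath, the upper 60 mm is free all round. Lift tubes straight up.
- tray: White foam tray, fixed, a block 160 x 160 x 60 mm with four round sockets in a 75 mm square pattern. Origin under its centre; the two sockets on its -x side (toward the robot) are empty, those on its +x side each hold a tube.
- tray_hole0 (a point): Centre of the mouth of an empty socket, level with the tray's top (60 mm above the table): 25 mm diameter, 45 mm deep, 3 mm chamfer. At (-37.5, +37.5) mm in the tray's x, y. A seated tube has its foot 45 mm below this point.
- tray_hole1 (a point): The same for the other empty socket, at (-37.5, -37.5) mm in the tray's x, y.
- packed_1: Glass test tube, round-bottomed, 18 mm diameter, 160 mm long over all, with a black screw cap (24 mm diameter, the top 30 mm: 130 to 160 mm from the foot). About 50 g. Origin at the centre of the round foot's lowest point; its z axis runs along the tube to the cap. Starts upright in a back socket of the tray; to be left alone.
- packed_2: Glass test tube, round-bottomed, 18 mm diameter, 160 mm long over all, with a black screw cap (24 mm diameter, the top 30 mm: 130 to 160 mm from the foot). About 50 g. Origin at the centre of the round foot's lowest point; its z axis runs along the tube to the cap. Starts upright in a back socket of the tray; to be left alone.
- tape_roll: Orange tape roll lying flat, 96 mm diameter, 24 mm high; bystander. Origin at the centre of its underside.
Not all that is in view belongs to the job. What is shaped like the tube_b but green is not meant.

How it is judged:
By the outcome, as a careful person would: the job done as asked, in the order asked, and still so for the second after the job is handed in, with the robot touching nothing.
It also fails if it takes over 64 s, if anything falls off the work surface, if the arm or the gripper's body presses on something with over 40 N, if the wrist force passes 120 N, or if a joint passes its speed limit or range.

## Working session

There is one attempt and no reset: what is moved stays moved. The work goes in short steps, Python scripts to look and compute and a tool call to move; the robot and the scene stay as the last step left them, time stands still between calls to the robot, and variables do not carry over. Pictures are saved under pics/ and viewed, at most 10 in all, crops included, and the job is handed in when it is done.

Besides the shell and the picture viewer there is one more tool, called after "Emit:" as a command line: name --argument value ..., lists and objects as JSON in quotes. servo_tool: Moves the arm, as the interface text tells. Its arguments: {"type":"object","properties":{"moves":{"type":"array"},"force":{"type":"number"}},"required":["moves"]}

```bash
mkdir -p pics; python3 - <<'E'
from rig import readout, imaging, manip
import cv2,numpy as np
for n in("scene","top"):
    im,d=imaging.get_image(n); cv2.imwrite(f"pics/{n}0.png",im[:,:,::-1]); np.savez(f"{n}0.npz",im=im,d=d)
    c=imaging.calibration(n); print(n,{k:np.round(v,4).tolist() for k,v in c.items()})
s=readout.get_state(); print(s)
E
```

```text
scene {'intrinsics': [[590.3771, 0.0, 319.2997], [0.0, 590.3771, 245.009], [0.0, 0.0, 1.0]], 'dist': [-0.0039, 0.0, 0.0, 0.0, 0.0], 'R': [[0.3116, 0.95, 0.0203], [0.5947, -0.1784, -0.7839], [-0.7411, 0.2563, -0.6206]], 't': [-0.2123, -0.2962, 1.6432]}
top {'intrinsics': [[485.3706, 0.0, 316.4179], [0.0, 485.3706, 234.8227], [0.0, 0.0, 1.0]], 'dist': [-0.1008, 0.0, 0.0, 0.0, 0.0], 'R': [[0.0205, -0.9997, -0.011], [-0.9913, -0.0189, -0.1304], [0.1301, 0.0136, -0.9914]], 't': [0.0297, 0.5981, 1.0451]}
{'clock': 0.1, 'qpos': array([-1.30798676e+00,  2.76506010e-01,  1.50599730e+00, -1.90028140e-05,
        1.36072456e+00, -1.21011194e-01]), 'qd': array([-5.88406974e-04, -7.56371259e-04, -3.02022705e-03, -7.25246236e-05,
       -3.02811350e-04, -7.42039191e-05]), 'effort': array([ 9.48613488e-04, -4.17703342e+01, -2.46406174e+01,  1.32985060e-04,
        5.81589702e-03,  2.42591014e-06]), 'position': array([ 0.21520778, -0.53282001,  0.30314449]), 'ee_rot': array([-8.14897562e-04,  9.81640943e-01,  1.90736442e-01, -6.71868823e-05]), 'contact_force': array([0.10139924, 0.5035691 , 0.62007643]), 'moment': array([-0.00564808, -0.0003613 ,  0.0485855 ]), 'gripper_force': 0.0, 'width': 0.08575517256026599}
```

View pics/scene0.png

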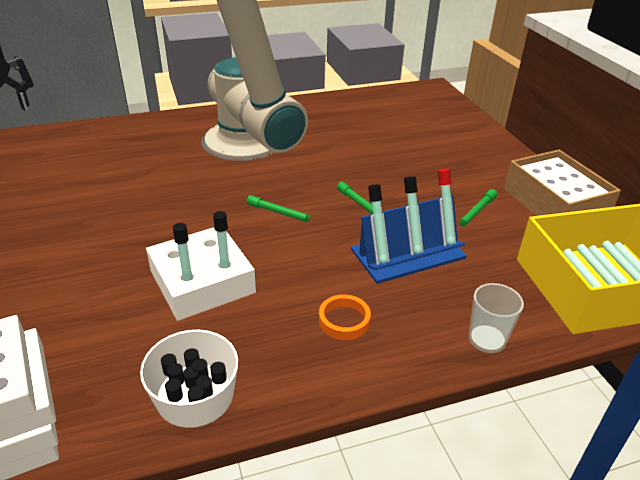

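View pics/top0.png

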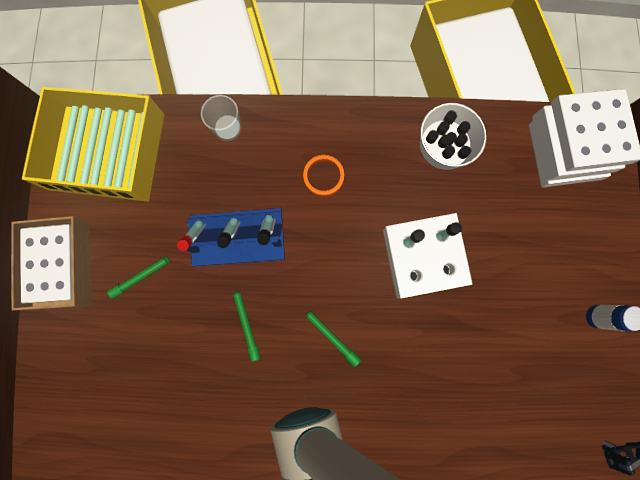

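The scene view shows the cradle's black caps at (375,193) and (411,185), with the red cap at (445,177). In the top view:

- **Possible targets:** black caps in the cradle at (229,238) and (266,234).
- **Not meant:** the red cap at (184,243), packed tubes at (415,236) and (453,228), green tubes at (140,278), (246,327) and (333,338), and loose caps in the bowl at (452,135).
- **Empty sockets:** (416,275) and (449,269).

I choose the two black caps in the cradle.

```bash
cat > h.py <<'E'
import numpy as np,cv2
from rig import imaging
def cal(n):
    c=imaging.calibration(n); return [np.array(c[k]) for k in("intrinsics","dist","R","t")]
def ray(n,uv):
    K,D,R,t=cal(n); p=cv2.undistortPoints(np.array(uv,float).reshape(-1,1,2),K,D)[:,0]
    return -R.T@t, np.c_[p,np.ones(len(p))]@R      # d with unit depth
def plane(n,uv,z):
    C,d=ray(n,uv); return C+d*((z-C[2])/d[:,2])[:,None]
def cloud(n,d):
    v,u=np.mgrid[:480,:640]; C,r=ray(n,np.c_[u.ravel(),v.ravel()])
    return (C+r*d.ravel()[:,None]).reshape(480,640,3)
def tri(a,b):
    A=[];y=[]
    for n,uv in(("top",a),("scene",b)):
        C,d=ray(n,[uv]); d=d[0]/np.linalg.norm(d[0]); P=np.eye(3)-np.outer(d,d); A.append(P); y.append(P@C)
    return np.linalg.lstsq(np.vstack(A),np.hstack(y),rcond=None)[0]
def blobs(m,lo,hi,box):
    n,l,s,c=cv2.connectedComponentsWithStats(m.astype(np.uint8))
    return [(c[i].round(1).tolist(),int(s[i][4])) for i in range(1,n) if lo<s[i][4]<hi and box[0]<c[i][0]<box[2] and box[1]<c[i][1]<box[3]]
def hsv(im): return cv2.cvtColor(im,cv2.COLOR_RGB2HSV)
E
python3 - <<'E'
from h import *
T=np.load("top0.npz");S=np.load("scene0.npz")
for n,Z,bx in(("top",T,(160,190,480,310)),("scene",S,(130,160,480,330))):
    im=Z["im"];H=hsv(im);P=cloud(n,Z["d"])
    g=np.zeros((480,640),bool);g[bx[1]:bx[3],bx[0]:bx[2]]=1
    blk=(im.max(2)<50)&g; print(n,"black",blobs(blk,30,2000,bx))
    red=(H[...,1]>180)&((H[...,0]<5)|(H[...,0]>175))&(H[...,2]>120)&g; print("red",blobs(red,30,2000,bx))
    w=(H[...,1]<30)&(H[...,2]>150)&g&(abs(P[...,2]-.06)<.006)
    q=P[w][:,:2]; r=cv2.minAreaRect((q*1000).astype(np.float32)); print("tray",r,w.sum(),P[w][:,2].mean())
    b=(H[...,0]>100)&(H[...,0]<125)&(H[...,1]>120)&g
    q=P[b&(P[...,2]<.15)&(P[...,2]>-.01)]; r=cv2.minAreaRect((q[:,:2]*1000).astype(np.float32)); print("cradle",r,cv2.boxPoints(r).round(1).tolist(),len(q), np.percentile(q[:,2],[1,50,99]))
    if n=="scene":   # dark holes on tray not
        pass
c=np.vstack([np.hstack([cv2.resize(T["im"][200:300,170:300],None,fx=3,fy=3,interpolation=2),cv2.resize(T["im"][205:305,375:480],None,fx=3,fy=3,interpolation=2)])])
cv2.imwrite("pics/crop0.png",c[:,:,::-1]);print(c.shape)
E
```

```text
top black [([453.4, 228.5], 130), ([263.5, 236.7], 153), ([416.5, 235.5], 66), ([223.6, 239.6], 158)]
red [([182.4, 244.9], 109)]
tray ((555.4608154296875, -205.33151245117188), (160.22296142578125, 160.498291015625), 11.837241172790527) 4526 0.060029012230578535
cradle ((593.6343383789062, 226.8226318359375), (118.9062728881836, 214.8500213623047), 5.555883884429932) [[524.0999755859375, 328.0], [544.9000244140625, 114.0999984741211], [663.2000122070312, 125.69999694824219], [642.4000244140625, 339.5]] 3778 [0.00585541 0.01408664 0.11296352]
scene black [([410.1, 184.5], 180), ([374.7, 192.6], 180), ([220.0, 221.3], 230), ([180.1, 233.0], 254)]
red [([444.2, 176.5], 183)]
tray ((654.6069946289062, -27.475372314453125), (608.8583374023438, 281.8538818359375), 73.55709838867188) 3381 0.05892686880102125
cradle ((564.7186279296875, 77.16766357421875), (228.38336181640625, 649.366455078125), 6.531506538391113) [[414.29998779296875, 386.79998779296875], [488.20001220703125, -258.3999938964844], [715.0999755859375, -232.39999389648438], [641.2000122070312, 412.70001220703125]] 4508 [0.00279462 0.03252754 0.11035566]
(300, 705, 3)
```

View pics/crop0.png

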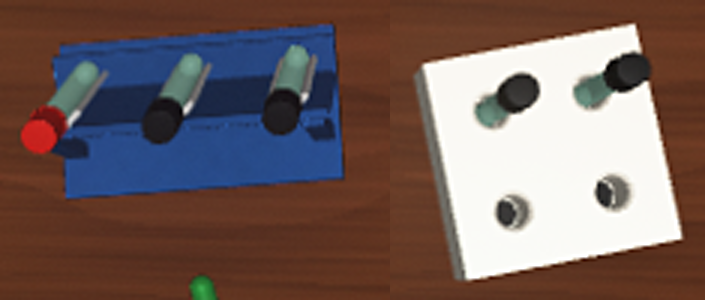

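```bash
cat > geo.py <<'E'
from h import *
def Rz(a): c,s=np.cos(a),np.sin(a); return np.array([[c,-s,0],[s,c,0],[0,0,1]])
yaw=np.radians(5.556); O=np.array([.5936,.2268,0])-Rz(yaw)@[.010,0,0]
ax=Rz(yaw)@[-np.sin(np.radians(25)),0,np.cos(np.radians(25))]
foot=lambda y:O+Rz(yaw)@[.045,y,.028]
T=np.array([.5555,-.2053,.06]);tyaw=np.radians(11.837)
hole=[T+Rz(tyaw)@[-.0375,s*.0375,0] for s in(1,-1)]
E
python3 - <<'E'
from geo import *
np.set_printoptions(precision=4,suppress=True)
def proj(n,p):
    K,D,R,t=cal(n); return cv2.projectPoints(p.reshape(1,3),cv2.Rodrigues(R)[0],t,K,D)[0].ravel()
for y,a,b in((-.08,(263.5,236.7),(374.7,192.6)),(0,(223.6,239.6),(410.1,184.5)),(.08,(182.4,244.9),(444.2,176.5))):
    m=foot(y)+ax*.145
    print(y,"model cap",m,"tri",tri(a,b),"proj",proj("top",m),proj("scene",m))
for h,px in zip(hole,((415.5,275.3),(449,269))): print(h,plane("top",[px],.06),proj("top",h),proj("scene",h))
for px,s in(((453.4,228.5),(220,221.3)),((416.5,235.5),(180.1,233.0))): print("packed",tri(px,s))
print([T+Rz(tyaw)@[.0375,s*.0375,0] for s in(1,-1)])
E
```

```text
-0.08 model cap [0.5752 0.1446 0.1594] tri [0.5762 0.1453 0.1571] proj [263.6811 237.0488] [374.2583 191.3895]
0 model cap [0.5674 0.2243 0.1594] tri [0.5688 0.2251 0.157 ] proj [223.8056 240.1414] [409.6302 183.1802]
0.08 model cap [0.5597 0.3039 0.1594] tri [0.5566 0.3087 0.154 ] proj [184.3229 243.2061] [443.4619 175.3294]
[ 0.5111 -0.1763  0.06  ] [[ 0.5101 -0.1759  0.06  ]] [415.6871 274.8329] [209.7788 241.0866]
[ 0.5265 -0.2497  0.06  ] [[ 0.525  -0.2496  0.06  ]] [449.0419 268.3136] [173.6409 252.3829]
packed [ 0.6036 -0.1949  0.1842]
packed [ 0.5823 -0.1995  0.1345]
[array([ 0.5845, -0.1609,  0.06  ]), array([ 0.5999, -0.2343,  0.06  ])]
```

```bash
cat > plan.py <<'E'
from geo import *
from rig import readout
from scipy.spatial.transform import Rotation as Ro
np.set_printoptions(precision=4,suppress=True)
def mk(zt,y0):   # tool z, approx tool y
    z=np.array(zt)/np.linalg.norm(zt); y=np.array(y0)-z*(z@y0); y/=np.linalg.norm(y)
    return np.c_[np.cross(y,z),y,z]
ydir=-Rz(yaw)[:,1]
Rt=mk(-ax,ydir); Rd=mk([0,0,-1],ydir)
def st():
    s=readout.get_state(); return np.array(s["position"]),Ro.from_quat(np.roll(s["ee_rot"],-1)).as_matrix(),s
def plan(p,R,n,nr=None):
    p0,R0,s=st(); nr=nr or n; w=Ro.from_matrix(R0.T@R).as_rotvec(); Ri=R0
    print("at",p0,"to",p,"dist",np.linalg.norm(p-p0),"rot deg",np.degrees(w), "per row", np.linalg.norm(p-p0)/n*1000)
    for i in range(n):
        r=w/nr if i<nr else 0*w
        print("dp",(Ri.T@(p-p0)/n/.2).round(3).tolist(),"rot",(r/.1).round(3).tolist()); Ri=Ri@Ro.from_rotvec(r).as_matrix()
E
python3 -c "
from plan import *
plan(foot(-.08)+ax*.277,Rt,20,5)"
```

```text
at [ 0.2152 -0.5328  0.3031] to [0.5197 0.1392 0.279 ] dist 0.7381917698271241 rot deg [-3.678  24.8304 16.1528] per row 36.9095884913562
dp [0.133, -0.127, 0.006] rot [-0.128, 0.867, 0.564]
dp [0.125, -0.135, 0.016] rot [-0.128, 0.867, 0.564]
dp [0.116, -0.142, 0.024] rot [-0.128, 0.867, 0.564]
dp [0.105, -0.148, 0.032] rot [-0.128, 0.867, 0.564]
dp [0.093, -0.154, 0.039] rot [-0.128, 0.867, 0.564]
dp [0.081, -0.16, 0.044] rot [-0.0, 0.0, 0.0]
dp [0.081, -0.16, 0.044] rot [-0.0, 0.0, 0.0]
dp [0.081, -0.16, 0.044] rot [-0.0, 0.0, 0.0]
dp [0.081, -0.16, 0.044] rot [-0.0, 0.0, 0.0]
dp [0.081, -0.16, 0.044] rot [-0.0, 0.0, 0.0]
dp [0.081, -0.16, 0.044] rot [-0.0, 0.0, 0.0]
dp [0.081, -0.16, 0.044] rot [-0.0, 0.0, 0.0]
dp [0.081, -0.16, 0.044] rot [-0.0, 0.0, 0.0]
dp [0.081, -0.16, 0.044] rot [-0.0, 0.0, 0.0]
dp [0.081, -0.16, 0.044] rot [-0.0, 0.0, 0.0]
dp [0.081, -0.16, 0.044] rot [-0.0, 0.0, 0.0]
dp [0.081, -0.16, 0.044] rot [-0.0, 0.0, 0.0]
dp [0.081, -0.16, 0.044] rot [-0.0, 0.0, 0.0]
dp [0.081, -0.16, 0.044] rot [-0.0, 0.0, 0.0]
dp [0.081, -0.16, 0.044] rot [-0.0, 0.0, 0.0]
```

Emit:
servo_tool --moves '[{"dp": [0.13,-0.13,0],"delta_rot": [-0.13,0.87,0.56],"fingers": 0.6},{"dp": [0.12,-0.135,0.01],"delta_rot": [-0.13,0.87,0.56],"fingers": 0.6},{"dp": [0.11,-0.14,0.02],"delta_rot": [-0.13,0.87,0.56],"fingers": 0.6},{"dp": [0.1,-0.15,0.03],"delta_rot": [-0.13,0.87,0.56],"fingers": 0.6},{"dp": [0.09,-0.155,0.035],"delta_rot": [-0.13,0.87,0.56],"fingers": 0.6}]' --force 40

```text
clock: 0.6
position: [0.2866, -0.3645, 0.3011]
ee_rot: [-0.01, 0.975, 0.047, 0.219]
contact_force: [0.4, 0.1, -0.7]
width: 0.051
gripper_force: 0.0
```

Emit:
servo_tool --moves '[{"dp": [0.08,-0.16,0.04],"delta_rot": [0,0,0],"fingers": 0.6},{"dp": [0.08,-0.16,0.04],"delta_rot": [0,0,0],"fingers": 0.6},{"dp": [0.08,-0.16,0.04],"delta_rot": [0,0,0],"fingers": 0.6},{"dp": [0.08,-0.16,0.04],"delta_rot": [0,0,0],"fingers": 0.6},{"dp": [0.08,-0.16,0.04],"delta_rot": [0,0,0],"fingers": 0.6}]'

```text
clock: 1.1
position: [0.3594, -0.1962, 0.2984]
ee_rot: [-0.01, 0.975, 0.048, 0.217]
contact_force: [1.2, -0.1, -0.5]
width: 0.0514
gripper_force: 0.0
```

Emit:
servo_tool --moves '[{"dp": [0.08,-0.16,0.04],"delta_rot": [0,0,0],"fingers": 0.6},{"dp": [0.08,-0.16,0.04],"delta_rot": [0,0,0],"fingers": 0.6},{"dp": [0.08,-0.16,0.04],"delta_rot": [0,0,0],"fingers": 0.6},{"dp": [0.08,-0.16,0.04],"delta_rot": [0,0,0],"fingers": 0.6},{"dp": [0,0,0],"delta_rot": [0,0,0],"fingers": 0.6}]'

```text
clock: 1.6
position: [0.4181, -0.0586, 0.2961]
ee_rot: [-0.011, 0.975, 0.052, 0.217]
contact_force: [0.2, -0.5, 0.3]
width: 0.0513
gripper_force: 0.0
```

```bash
python3 -c "
from plan import *
plan(foot(-.08)+ax*.277,Rt,5)
print(st()[2])"
```

```text
at [ 0.4181 -0.0586  0.2961] to [0.5197 0.1392 0.279 ] dist 0.22301540127588146 rot deg [-0.212  -0.0833  0.5567] per row 44.603080255176295
dp [0.103, -0.186, 0.067] rot [-0.007, -0.003, 0.019]
dp [0.103, -0.186, 0.067] rot [-0.007, -0.003, 0.019]
dp [0.103, -0.186, 0.067] rot [-0.007, -0.003, 0.019]
dp [0.102, -0.187, 0.067] rot [-0.007, -0.003, 0.019]
dp [0.102, -0.187, 0.066] rot [-0.007, -0.003, 0.019]
{'clock': 1.6, 'qpos': array([-0.4688, -0.1264,  2.0468,  0.3061,  0.8703,  0.8377]), 'qd': array([-0.0971,  0.005 , -0.0018, -0.0229,  0.003 , -0.0847]), 'effort': array([  1.425 , -17.2899, -25.4472,   1.3528,  -1.8643,   0.507 ]), 'position': array([ 0.4181, -0.0586,  0.2961]), 'ee_rot': array([-0.0113,  0.9747,  0.0524,  0.2169]), 'contact_force': array([ 0.1987, -0.4777,  0.309 ]), 'moment': array([-0.1036,  0.246 , -0.0254]), 'gripper_force': 0.0, 'width': 0.05132107801239883}
```

Emit:
servo_tool --moves '[{"dp": [0.1,-0.187,0.066],"delta_rot": [0,0,0.02],"fingers": 0.6},{"dp": [0.1,-0.187,0.066],"delta_rot": [0,0,0.02],"fingers": 0.6},{"dp": [0.1,-0.187,0.066],"delta_rot": [0,0,0.02],"fingers": 0.6},{"dp": [0.1,-0.187,0.066],"delta_rot": [0,0,0.02],"fingers": 0.6},{"dp": [0.1,-0.187,0.066],"delta_rot": [0,0,0.02],"fingers": 0.6}]'

```text
clock: 2.1
position: [0.5188, 0.1349, 0.2786]
ee_rot: [-0.01, 0.975, 0.043, 0.217]
contact_force: [0.1, -0.8, 0.7]
width: 0.051
gripper_force: 0.0
```

Emit:
servo_tool --moves '[{"dp": [0,0,0],"delta_rot": [0,0,0],"fingers": 0.6},{"dp": [0,0,0],"delta_rot": [0,0,0],"fingers": 0.6}]'

```text
clock: 2.3
position: [0.5181, 0.1342, 0.278]
ee_rot: [-0.01, 0.975, 0.045, 0.216]
contact_force: [0.6, -0.8, -0.8]
width: 0.0512
gripper_force: 0.0
```

```bash
python3 -c "
from plan import *
plan(foot(-.08)+ax*.277,Rt,1)
plan(foot(-.08)+ax*.197,Rt,4)
im,d=imaging.get_image('scene');im2,_=imaging.get_image('top')
cv2.imwrite('pics/pre1.png',np.hstack([cv2.resize(im[80:280,300:500],None,fx=2,fy=2),cv2.resize(im2[150:350,170:370],None,fx=2,fy=2)])[:,:,::-1])"
```

```text
at [0.5181 0.1342 0.278 ] to [0.5197 0.1392 0.279 ] dist 0.005374173508179866 rot deg [ 0.094   0.0335 -0.3089] per row 5.374173508179866
dp [0.011, -0.024, -0.001] rot [0.016, 0.006, -0.054]
at [0.5181 0.1342 0.278 ] to [0.5533 0.1425 0.2065] dist 0.08008326476698999 rot deg [ 0.094   0.0335 -0.3089] per row 20.020816191747496
dp [0.003, -0.006, 0.1] rot [0.004, 0.001, -0.013]
dp [0.003, -0.006, 0.1] rot [0.004, 0.001, -0.013]
dp [0.003, -0.006, 0.1] rot [0.004, 0.001, -0.013]
dp [0.003, -0.006, 0.1] rot [0.004, 0.001, -0.013]
```

View pics/pre1.png

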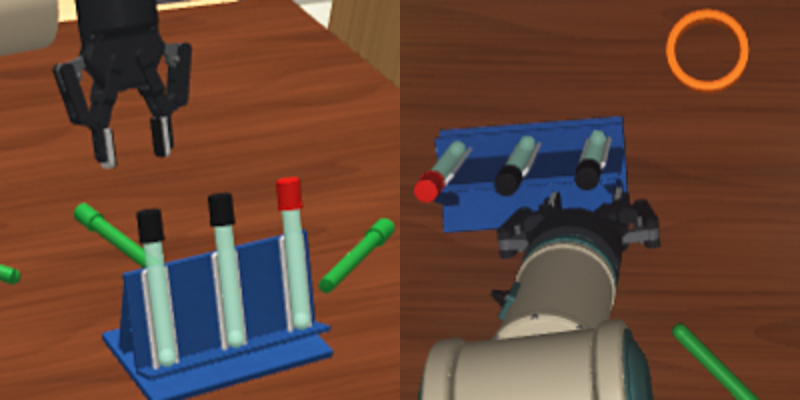

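The pre-grasp crop shows the open fingers just above the nearest black cap (150,225), in line with the tube but about 5 mm short in y.

Emit:
servo_tool --moves '[{"dp": [0.011,-0.025,0],"delta_rot": [0,0,-0.05],"fingers": 0.6},{"dp": [0,0,0.1],"delta_rot": [0,0,0],"fingers": 0.6},{"dp": [0,0,0.1],"delta_rot": [0,0,0],"fingers": 0.6},{"dp": [0,0,0.1],"delta_rot": [0,0,0],"fingers": 0.6},{"dp": [0,0,0],"delta_rot": [0,0,0],"fingers": 0.6}]'

```text
clock: 2.9
position: [0.5445, 0.1402, 0.2234]
ee_rot: [-0.009, 0.976, 0.045, 0.215]
contact_force: [-0.6, -0.7, 0.2]
width: 0.0512
gripper_force: 0.0
```

```bash
python3 -c "
from plan import *
plan(foot(-.08)+ax*.197,Rt,2)"
```

```text
at [0.5445 0.1402 0.2234] to [0.5533 0.1425 0.2065] dist 0.019213156673567582 rot deg [ 0.1648  0.1455 -0.2418] per row 9.606578336783791
dp [0.003, -0.004, 0.048] rot [0.014, 0.013, -0.021]
dp [0.003, -0.004, 0.048] rot [0.014, 0.013, -0.021]
```

Emit:
servo_tool --moves '[{"dp": [0.003,-0.006,0.048],"delta_rot": [0.01,0.01,-0.02],"fingers": 0.6},{"dp": [0.003,-0.006,0.048],"delta_rot": [0.01,0.01,-0.02],"fingers": 0.6},{"dp": [0,0,0],"delta_rot": [0,0,0],"fingers": 0.4},{"dp": [0,0,0],"delta_rot": [0,0,0],"fingers": 0.32},{"dp": [0,0,0],"delta_rot": [0,0,0],"fingers": 0.32}]'

```text
clock: 3.4
position: [0.5544, 0.1448, 0.2093]
ee_rot: [-0.011, 0.975, 0.048, 0.219]
contact_force: [-0.0, -0.3, 0.8]
width: 0.0273
gripper_force: 0.2
```

Emit:
servo_tool --moves '[{"dp": [0,0,0],"delta_rot": [0,0,0],"fingers": 0.0},{"dp": [0,0,0],"delta_rot": [0,0,0],"fingers": 0.0},{"dp": [0,0,0],"delta_rot": [0,0,0],"fingers": 0.0},{"dp": [0,0,0],"delta_rot": [0,0,0],"fingers": 0.0}]' --force 40

```text
clock: 3.8
position: [0.5549, 0.1446, 0.2097]
ee_rot: [-0.01, 0.974, 0.048, 0.219]
contact_force: [-0.5, -4.8, 4.7]
width: 0.023
gripper_force: 39.3
```

```bash
python3 -c "
from plan import *
p,R,s=st()
print(s['width'],s['gripper_force'],s['contact_force'])
plan(foot(-.08)+ax*.197,Rt,2)
plan(p+[0,0,.12],R,4)"
```

```text
0.022971875035585135 39.34633791446686 [-0.4939 -4.8393  4.6695]
at [0.5549 0.1446 0.2097] to [0.5533 0.1425 0.2065] dist 0.004120587125439392 rot deg [ 0.0056 -0.3667  0.1107] per row 2.060293562719696
dp [-0.007, 0.005, 0.005] rot [0.0, -0.032, 0.01]
dp [-0.007, 0.005, 0.005] rot [0.0, -0.032, 0.01]
at [0.5549 0.1446 0.2097] to [0.5549 0.1446 0.3297] dist 0.12 rot deg [0. 0. 0.] per row 30.0
dp [0.064, 0.0, -0.136] rot [0.0, 0.0, 0.0]
dp [0.064, 0.0, -0.136] rot [0.0, 0.0, 0.0]
dp [0.064, 0.0, -0.136] rot [0.0, 0.0, 0.0]
dp [0.064, 0.0, -0.136] rot [0.0, 0.0, 0.0]
```

Emit:
servo_tool --moves '[{"dp": [0.016,0,-0.034],"delta_rot": [0,0,0],"fingers": 0.0},{"dp": [0.032,0,-0.068],"delta_rot": [0,0,0],"fingers": 0.0},{"dp": [0.064,0,-0.136],"delta_rot": [0,0,0],"fingers": 0.0},{"dp": [0.064,0,-0.136],"delta_rot": [0,0,0],"fingers": 0.0},{"dp": [0.064,0,-0.136],"delta_rot": [0,0,0],"fingers": 0.0}]'

```text
clock: 4.3
position: [0.5528, 0.1455, 0.3216]
ee_rot: [-0.011, 0.975, 0.048, 0.216]
contact_force: [0.4, -0.2, -0.3]
width: 0.023
gripper_force: 39.5
```

```bash
python3 -c "
from plan import *
p,R,s=st()
print(s['width'],s['gripper_force'],s['contact_force'])
# TCP above hole1 with foot 25mm above tray top
plan(np.array([*hole[1][:2],.06+.06+.20]),Rd,15,5)"
```

```text
0.022996565218216664 39.464664459228516 [ 0.3617 -0.2425 -0.2772]
at [0.5528 0.1455 0.3216] to [ 0.5265 -0.2497  0.32  ] dist 0.3961083737084461 rot deg [ -0.0868 -25.0164   0.0933] per row 26.407224913896407
dp [-0.02, 0.13, -0.009] rot [-0.003, -0.873, 0.003]
dp [-0.021, 0.13, -0.007] rot [-0.003, -0.873, 0.003]
dp [-0.021, 0.13, -0.005] rot [-0.003, -0.873, 0.003]
dp [-0.021, 0.13, -0.003] rot [-0.003, -0.873, 0.003]
dp [-0.021, 0.13, -0.001] rot [-0.003, -0.873, 0.003]
dp [-0.021, 0.13, 0.001] rot [-0.0, -0.0, 0.0]
dp [-0.021, 0.13, 0.001] rot [-0.0, -0.0, 0.0]
dp [-0.021, 0.13, 0.001] rot [-0.0, -0.0, 0.0]
dp [-0.021, 0.13, 0.001] rot [-0.0, -0.0, 0.0]
dp [-0.021, 0.13, 0.001] rot [-0.0, -0.0, 0.0]
dp [-0.021, 0.13, 0.001] rot [-0.0, -0.0, 0.0]
dp [-0.021, 0.13, 0.001] rot [-0.0, -0.0, 0.0]
dp [-0.021, 0.13, 0.001] rot [-0.0, -0.0, 0.0]
dp [-0.021, 0.13, 0.001] rot [-0.0, -0.0, 0.0]
dp [-0.021, 0.13, 0.001] rot [-0.0, -0.0, 0.0]
```

Emit:
servo_tool --moves '[{"dp": [-0.02,0.13,-0.009],"delta_rot": [0,-0.87,0],"fingers": 0.0},{"dp": [-0.02,0.13,-0.007],"delta_rot": [0,-0.87,0],"fingers": 0.0},{"dp": [-0.02,0.13,-0.005],"delta_rot": [0,-0.87,0],"fingers": 0.0},{"dp": [-0.02,0.13,-0.003],"delta_rot": [0,-0.87,0],"fingers": 0.0},{"dp": [-0.02,0.13,0],"delta_rot": [0,-0.87,0],"fingers": 0.0}]'

```text
clock: 4.8
position: [0.5453, 0.0134, 0.3208]
ee_rot: [-0.001, 0.999, 0.049, 0.0]
contact_force: [0.6, 0.6, -0.4]
width: 0.0231
gripper_force: 39.4
```

Emit:
servo_tool --moves '[{"dp": [-0.02,0.13,0],"delta_rot": [0,0,0],"fingers": 0.0},{"dp": [-0.02,0.13,0],"delta_rot": [0,0,0],"fingers": 0.0},{"dp": [-0.02,0.13,0],"delta_rot": [0,0,0],"fingers": 0.0},{"dp": [-0.02,0.13,0],"delta_rot": [0,0,0],"fingers": 0.0},{"dp": [-0.02,0.13,0],"delta_rot": [0,0,0],"fingers": 0.0}]'

```text
clock: 5.3
position: [0.5385, -0.1177, 0.3202]
ee_rot: [-0.001, 0.999, 0.049, 0.002]
contact_force: [-0.5, 0.4, -0.7]
width: 0.023
gripper_force: 39.4
```

```bash
python3 -c "
from plan import *
plan(np.array([*hole[1][:2],.06+.06+.20]),Rd,5,5)"
```

```text
at [ 0.5385 -0.1177  0.3202] to [ 0.5265 -0.2497  0.32  ] dist 0.13248766707754644 rot deg [-0.136  -0.2101  0.1174] per row 26.49753341550929
dp [-0.025, 0.13, -0.0] rot [-0.005, -0.007, 0.004]
dp [-0.025, 0.13, -0.0] rot [-0.005, -0.007, 0.004]
dp [-0.025, 0.13, 0.0] rot [-0.005, -0.007, 0.004]
dp [-0.025, 0.13, 0.0] rot [-0.005, -0.007, 0.004]
dp [-0.025, 0.13, 0.0] rot [-0.005, -0.007, 0.004]
```

Emit:
servo_tool --moves '[{"dp": [-0.025,0.13,0],"delta_rot": [0,-0.005,0],"fingers": 0.0},{"dp": [-0.025,0.13,0],"delta_rot": [0,-0.005,0],"fingers": 0.0},{"dp": [-0.025,0.13,0],"delta_rot": [0,-0.005,0],"fingers": 0.0},{"dp": [-0.025,0.13,0],"delta_rot": [0,-0.005,0],"fingers": 0.0},{"dp": [-0.025,0.13,0],"delta_rot": [0,-0.005,0],"fingers": 0.0}]'

```text
clock: 5.8
position: [0.5267, -0.2494, 0.3202]
ee_rot: [-0.001, 0.999, 0.05, 0.001]
contact_force: [0.0, -0.6, -0.6]
width: 0.0234
gripper_force: 39.4
```

Emit:
servo_tool --moves '[{"dp": [0,0,0],"delta_rot": [0,0,0],"fingers": 0.0},{"dp": [0,0,0],"delta_rot": [0,0,0],"fingers": 0.0},{"dp": [0,0,0],"delta_rot": [0,0,0],"fingers": 0.0},{"dp": [0,0,0],"delta_rot": [0,0,0],"fingers": 0.0}]'

```text
clock: 6.2
position: [0.5271, -0.2484, 0.3207]
ee_rot: [-0.0, 0.999, 0.05, 0.001]
contact_force: [0.2, -0.6, -1.2]
width: 0.0232
gripper_force: 39.4
```

```bash
python3 -c "
from plan import *
plan(np.array([*hole[1][:2],.06+.06+.20]),Rd,1)
im,d=imaging.get_image('scene');im2,_=imaging.get_image('top')
cv2.imwrite('pics/hold1.png',np.hstack([cv2.resize(im[130:330,100:300],None,fx=2,fy=2),cv2.resize(im2[150:350,350:550],None,fx=2,fy=2)])[:,:,::-1])
np.savez('hold1.npz',im=im)
def proj(n,p):
    K,D,R,t=cal(n); return cv2.projectPoints(p.reshape(1,3),cv2.Rodrigues(R)[0],t,K,D)[0].ravel()
p,R,s=st()
for d in(.197,.1): print(d,proj('scene',p+[0,0,-d]))
H=hsv(im);m=(H[...,0]>55)&(H[...,0]<95)&(H[...,1]>25)&(H[...,2]>120)
for r in range(160,250,8):
    c=np.where(m[r,140:205])[0]
    if len(c): print(r,140+c.min(),140+c.max())
"
```

```text
at [ 0.5271 -0.2484  0.3207] to [ 0.5265 -0.2497  0.32  ] dist 0.001578512458951232 rot deg [-0.0357 -0.1553  0.1643] per row 1.578512458951232
dp [-0.004, 0.006, 0.003] rot [-0.006, -0.027, 0.029]
0.197 [169.7528 226.2336]
0.1 [162.307  182.4963]
176 157 166
184 158 167
192 159 168
200 160 169
208 162 170
216 163 171
224 164 172
248 178 187
```

View pics/hold1.png

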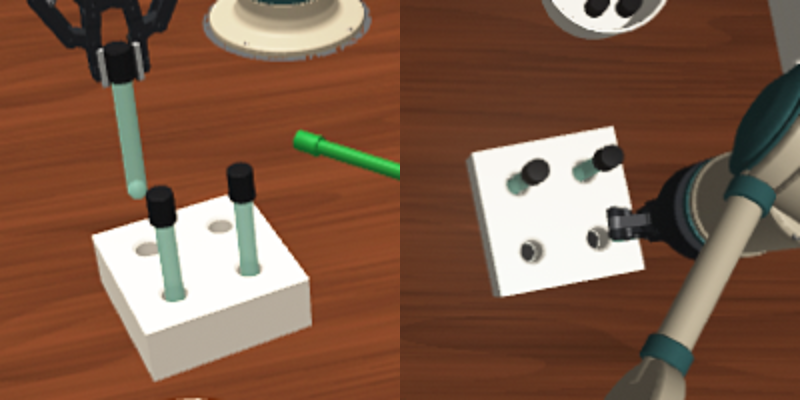

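The held tube is upright with its foot at crop (137,190), close over the socket, but it seems to lean slightly. I'll measure the lean from depth, using the packed tubes as a reference.

```bash
cat > lean.py <<'E'
from plan import *
def lean(boxes):
    im,d=imaging.get_image('scene'); P=cloud('scene',d);H=hsv(im)
    m=(H[...,0]>55)&(H[...,0]<95)&(H[...,1]>25)&(H[...,2]>90)&(d>0)
    C,_=ray('scene',[(0,0)])
    for b in boxes:
        g=np.zeros_like(m);g[b[1]:b[3],b[0]:b[2]]=1; v,u=np.where(m&g)
        rows=np.unique(v); c=np.array([(u[v==r].min()+u[v==r].max())/2 for r in rows])
        k=np.polyfit(rows,c,1)
        q=P[m&g]; med=np.median(q,0); q=q[np.linalg.norm(q-med,axis=1)<.1]
        ctr=q.mean(0); D=np.linalg.svd(q-ctr)[2][0]; D*=np.sign(D[2])
        h=ctr-C; h[2]=0; h/=np.linalg.norm(h); ctr=ctr+h*.009*.78
        # image: line of the tube -> plane through camera
        _,r=ray('scene',[(np.polyval(k,rows[0]),rows[0]),(np.polyval(k,rows[-1]),rows[-1])]); n=np.cross(r[0],r[1]); n/=np.linalg.norm(n)
        side=np.array([-h[1],h[0],0])
        print(b,len(q),"zrange",q[:,2].min(),q[:,2].max(),"centre",ctr,"dir",D,"lean deg sideways(img)",np.degrees(-n[2]/(n@side)),"side",side, "depthdir lean",np.degrees(D[:2]/D[2]))
E
python3 -c "
from lean import *
lean([(145,172,185,226),(176,244,200,275),(212,235,235,262)])
print(st()[:2])"
```

```text
(145, 172, 185, 226) 516 zrange 0.130179484353676 0.25214946542192707 centre [ 0.5284 -0.2499  0.1923] dir [-0.0102  0.0171  0.9998] lean deg sideways(img) -1.1227045372642437 side [-0.0241 -0.9997  0.    ] depthdir lean [-0.5838  0.9773]
(176, 244, 200, 275) 287 zrange 0.0666401361473814 0.14483648064568222 centre [ 0.6028 -0.2352  0.1061] dir [ 0.0158 -0.0086  0.9998] lean deg sideways(img) 0.0632464455379151 side [-0.0433 -0.9991  0.    ] depthdir lean [ 0.9055 -0.4926]
(212, 235, 235, 262) 235 zrange 0.06893165913750399 0.13514448035250837 centre [ 0.5875 -0.1619  0.1031] dir [ 0.008  -0.0064  0.9999] lean deg sideways(img) 0.06178159084549494 side [-0.1256 -0.9921  0.    ] depthdir lean [ 0.4577 -0.3653]
(array([ 0.5272, -0.2488,  0.3208]), array([[ 0.995 ,  0.0995,  0.003 ],
       [ 0.0995, -0.995 ,  0.0001],
       [ 0.003 ,  0.0002, -1.    ]]))
```

Emit:
servo_tool --moves '[{"dp": [0,0.02,0],"delta_rot": [0.2,0,0],"fingers": 0.0},{"dp": [0,0,0.08],"delta_rot": [0,0,0],"fingers": 0.0},{"dp": [0,0,0.08],"delta_rot": [0,0,0],"fingers": 0.0},{"dp": [0,0,0.08],"delta_rot": [0,0,0],"fingers": 0.0},{"dp": [0,0,0],"delta_rot": [0,0,0],"fingers": 0.0}]'

```text
clock: 6.85
position: [0.5265, -0.2523, 0.2704]
ee_rot: [-0.012, 0.999, 0.049, -0.001]
contact_force: [-0.6, -0.0, -0.9]
width: 0.0229
gripper_force: 39.6
```

```bash
python3 -c "
from lean import *
lean([(145,182,185,246)])
p,R,s=st();print(p,R[:,2],s['contact_force'])"
```

```text
(145, 182, 185, 246) 461 zrange 0.07938290261772085 0.20130116913658225 centre [ 0.5302 -0.2504  0.145 ] dir [-0.0198  0.0079  0.9998] lean deg sideways(img) 0.17978226304008427 side [-0.0236 -0.9997  0.    ] depthdir lean [-1.1359  0.452 ]
[ 0.5271 -0.2527  0.2718] [-0.0012  0.0215 -0.9998] [-0.8661  0.2601  0.3031]
```

Emit:
servo_tool --moves '[{"dp": [0,0,0.05],"delta_rot": [0,0,0],"fingers": 0.0},{"dp": [0,0,0.05],"delta_rot": [0,0,0],"fingers": 0.0},{"dp": [0,0,0.05],"delta_rot": [0,0,0],"fingers": 0.0},{"dp": [0,0,0.03],"delta_rot": [0,0,0],"fingers": 0.0},{"dp": [0,0,0],"delta_rot": [0,0,0],"fingers": 0.0}]'

```text
clock: 7.4
position: [0.527, -0.2516, 0.2354]
ee_rot: [-0.011, 0.999, 0.049, -0.0]
contact_force: [-0.4, 0.8, -0.6]
width: 0.0232
gripper_force: 39.6
```

Emit:
servo_tool --moves '[{"dp": [0,0,0.03],"delta_rot": [0,0,0],"fingers": 0.0},{"dp": [0,0,0.02],"delta_rot": [0,0,0],"fingers": 0.0},{"dp": [0,0,0.01],"delta_rot": [0,0,0],"fingers": 0.0},{"dp": [0,0,0],"delta_rot": [0,0,0],"fingers": 0.0}]'

```text
clock: 7.8
position: [0.5274, -0.2517, 0.2244]
ee_rot: [-0.01, 0.999, 0.049, 0.001]
contact_force: [0.3, 0.5, -0.2]
width: 0.023
gripper_force: 39.6
```

Inside the socket without contact force, about 9 mm to go.

Emit:
servo_tool --moves '[{"dp": [0,0,0.015],"delta_rot": [0,0,0],"fingers": 0.0},{"dp": [0,0,0.01],"delta_rot": [0,0,0],"fingers": 0.0},{"dp": [0,0,0.005],"delta_rot": [0,0,0],"fingers": 0.0},{"dp": [0,0,0],"delta_rot": [0,0,0],"fingers": 0.0}]'

```text
clock: 8.2
position: [0.5275, -0.2516, 0.2185]
ee_rot: [-0.01, 0.999, 0.049, 0.001]
contact_force: [-1.1, 0.5, 0.0]
width: 0.0231
gripper_force: 39.6
```

Emit:
servo_tool --moves '[{"dp": [0,0,0.005],"delta_rot": [0,0,0],"fingers": 0.0},{"dp": [0,0,0.005],"delta_rot": [0,0,0],"fingers": 0.0},{"dp": [0,0,0],"delta_rot": [0,0,0],"fingers": 0.0}]'

```text
clock: 8.5
position: [0.5275, -0.2516, 0.2166]
ee_rot: [-0.01, 0.999, 0.049, 0.001]
contact_force: [-0.8, 0.6, 0.2]
width: 0.0227
gripper_force: 39.6
```

Emit:
servo_tool --moves '[{"dp": [0,0,0.005],"delta_rot": [0,0,0],"fingers": 0.0},{"dp": [0,0,0],"delta_rot": [0,0,0],"fingers": 0.0}]'

```text
clock: 8.7
position: [0.5275, -0.2516, 0.2156]
ee_rot: [-0.01, 0.999, 0.049, 0.001]
contact_force: [0.4, 0.6, -0.2]
width: 0.0229
gripper_force: 39.6
```

Emit:
servo_tool --moves '[{"dp": [0,0,0.005],"delta_rot": [0,0,0],"fingers": 0.0},{"dp": [0,0,0],"delta_rot": [0,0,0],"fingers": 0.0}]'

```text
clock: 8.9
position: [0.5277, -0.2517, 0.2151]
ee_rot: [-0.01, 0.999, 0.049, 0.001]
contact_force: [-0.3, -0.3, 0.9]
width: 0.023
gripper_force: 39.8
```

Emit:
servo_tool --moves '[{"dp": [0,0,0.005],"delta_rot": [0,0,0],"fingers": 0.0},{"dp": [0,0,0],"delta_rot": [0,0,0],"fingers": 0.0}]'

```text
clock: 9.1
position: [0.5279, -0.2517, 0.2148]
ee_rot: [-0.009, 0.999, 0.049, 0.002]
contact_force: [-1.1, 1.7, 5.9]
width: 0.023
gripper_force: 40.0
```

Touching bottom (6 N up). I'll rest there, then release slowly.

Emit:
servo_tool --moves '[{"dp": [0,0,0],"delta_rot": [0,0,0],"fingers": 0.0},{"dp": [0,0,0],"delta_rot": [0,0,0],"fingers": 0.0},{"dp": [0,0,0],"delta_rot": [0,0,0],"fingers": 0.0},{"dp": [0,0,0],"delta_rot": [0,0,0],"fingers": 0.0},{"dp": [0,0,0],"delta_rot": [0,0,0],"fingers": 0.0}]' --force 25

```text
clock: 9.6
position: [0.5279, -0.2517, 0.2149]
ee_rot: [-0.009, 0.999, 0.049, 0.002]
contact_force: [-1.0, 1.0, 5.5]
width: 0.0229
gripper_force: 40.0
```

Emit:
servo_tool --moves '[{"dp": [0,0,0],"delta_rot": [0,0,0],"fingers": 0.0},{"dp": [0,0,0],"delta_rot": [0,0,0],"fingers": 0.0},{"dp": [0,0,0],"delta_rot": [0,0,0],"fingers": 0.34},{"dp": [0,0,0],"delta_rot": [0,0,0],"fingers": 0.45},{"dp": [0,0,0],"delta_rot": [0,0,0],"fingers": 0.55}]'

```text
clock: 10.1
position: [0.5274, -0.2515, 0.2134]
ee_rot: [-0.01, 0.999, 0.049, 0.001]
contact_force: [-0.2, -0.3, -0.1]
width: 0.047
gripper_force: 0.0
```

Emit:
servo_tool --moves '[{"dp": [0,0,0],"delta_rot": [0,0,0],"fingers": 0.55},{"dp": [0,0,-0.05],"delta_rot": [0,0,0],"fingers": 0.55},{"dp": [0,0,-0.15],"delta_rot": [0,0,0],"fingers": 0.55},{"dp": [0,0,-0.2],"delta_rot": [0,0,0],"fingers": 0.6},{"dp": [0,0,-0.15],"delta_rot": [0,0,0],"fingers": 0.6}]'

```text
clock: 10.6
position: [0.5278, -0.254, 0.3266]
ee_rot: [-0.009, 0.999, 0.049, 0.002]
contact_force: [0.4, -0.6, 0.4]
width: 0.0513
gripper_force: 0.0
```

```bash
python3 -c "
from lean import *
lean([(150,220,176,252),(176,244,200,275)])
plan(foot(0)+ax*.277+[0,.001,0],Rt,15,5)
im2,_=imaging.get_image('top');im,_=imaging.get_image('scene')
cv2.imwrite('pics/rel1.png',np.hstack([cv2.resize(im[130:330,100:300],None,fx=2,fy=2),cv2.resize(im2[150:350,170:370],None,fx=2,fy=2)])[:,:,::-1])"
```

```text
(150, 220, 176, 252) 240 zrange 0.0655474285036306 0.13868885426335797 centre [ 0.5201 -0.2507  0.1036] dir [-0.1261  0.0371  0.9913] lean deg sideways(img) -1.8099827345300088 side [-0.0231 -0.9997  0.    ] depthdir lean [-7.2891  2.1436]
(176, 244, 200, 275) 318 zrange 0.05045782745605043 0.1450309912696912 centre [ 0.5955 -0.236   0.1025] dir [0.6834 0.0662 0.727 ] lean deg sideways(img) 2.298941317294757 side [-0.042  -0.9991  0.    ] depthdir lean [53.8601  5.2147]
at [ 0.5294 -0.2551  0.3319] to [0.5119 0.2199 0.279 ] dist 0.47816808764347996 rot deg [-0.6957 24.2883 -0.0515] per row 31.87787250956533
dp [0.01, -0.158, 0.02] rot [-0.024, 0.848, -0.002]
dp [0.008, -0.158, 0.02] rot [-0.024, 0.848, -0.002]
dp [0.006, -0.158, 0.02] rot [-0.024, 0.848, -0.002]
dp [0.005, -0.158, 0.02] rot [-0.024, 0.848, -0.002]
dp [0.003, -0.158, 0.02] rot [-0.024, 0.848, -0.002]
dp [0.001, -0.158, 0.02] rot [-0.0, 0.0, -0.0]
dp [0.001, -0.158, 0.02] rot [-0.0, 0.0, -0.0]
dp [0.001, -0.158, 0.02] rot [-0.0, 0.0, -0.0]
dp [0.001, -0.158, 0.02] rot [-0.0, 0.0, -0.0]
dp [0.001, -0.158, 0.02] rot [-0.0, 0.0, -0.0]
dp [0.001, -0.158, 0.02] rot [-0.0, 0.0, -0.0]
dp [0.001, -0.158, 0.02] rot [-0.0, 0.0, -0.0]
dp [0.001, -0.158, 0.02] rot [-0.0, 0.0, -0.0]
dp [0.001, -0.158, 0.02] rot [-0.0, 0.0, -0.0]
dp [0.001, -0.158, 0.02] rot [-0.0, 0.0, -0.0]
```

View pics/rel1.png

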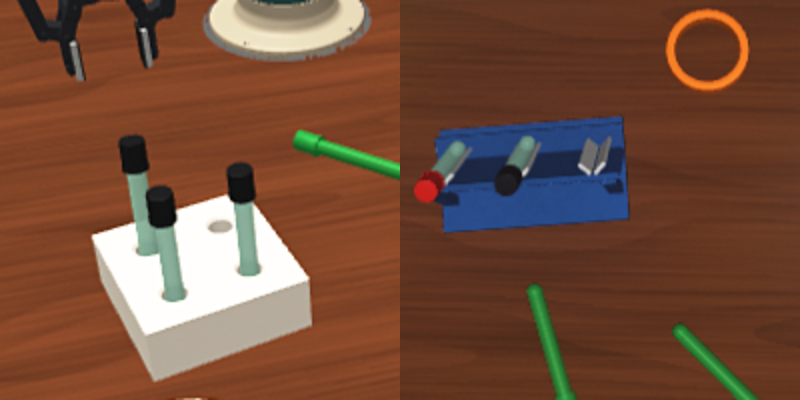

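The first tube stands seated in its socket at crop (145,250), and the middle black tube is at right-crop (510,180). Moving on to it.

Emit:
servo_tool --moves '[{"dp": [0.01,-0.16,0.02],"delta_rot": [-0.02,0.85,0],"fingers": 0.6},{"dp": [0.008,-0.16,0.02],"delta_rot": [-0.02,0.85,0],"fingers": 0.6},{"dp": [0.006,-0.16,0.02],"delta_rot": [-0.02,0.85,0],"fingers": 0.6},{"dp": [0.004,-0.16,0.02],"delta_rot": [-0.02,0.85,0],"fingers": 0.6},{"dp": [0.003,-0.16,0.02],"delta_rot": [-0.02,0.85,0],"fingers": 0.6}]' --force 40

```text
clock: 11.25
position: [0.5203, -0.092, 0.3062]
ee_rot: [-0.016, 0.976, 0.046, 0.212]
contact_force: [0.4, -0.2, -0.5]
width: 0.0513
gripper_force: 0.0
```

Emit:
servo_tool --moves '[{"dp": [0,-0.16,0.02],"delta_rot": [0,0,0],"fingers": 0.6},{"dp": [0,-0.16,0.02],"delta_rot": [0,0,0],"fingers": 0.6},{"dp": [0,-0.16,0.02],"delta_rot": [0,0,0],"fingers": 0.6},{"dp": [0,-0.16,0.02],"delta_rot": [0,0,0],"fingers": 0.6},{"dp": [0,-0.16,0.02],"delta_rot": [0,0,0],"fingers": 0.6}]'

```text
clock: 11.75
position: [0.5129, 0.0682, 0.2895]
ee_rot: [-0.015, 0.976, 0.046, 0.211]
contact_force: [1.0, 0.4, 0.1]
width: 0.0511
gripper_force: 0.0
```

```bash
python3 -c "
from plan import *
plan(foot(0)+ax*.277+[0,.0005,0],Rt,5)"
```

```text
at [0.5129 0.0682 0.2895] to [0.5119 0.2194 0.279 ] dist 0.15155708866328232 rot deg [-0.516   0.6206 -0.2779] per row 30.311417732656462
dp [0.007, -0.15, 0.016] rot [-0.018, 0.022, -0.01]
dp [0.008, -0.15, 0.016] rot [-0.018, 0.022, -0.01]
dp [0.008, -0.151, 0.016] rot [-0.018, 0.022, -0.01]
dp [0.008, -0.151, 0.016] rot [-0.018, 0.022, -0.01]
dp [0.008, -0.151, 0.015] rot [-0.018, 0.022, -0.01]
```

Emit:
servo_tool --moves '[{"dp": [0.008,-0.15,0.016],"delta_rot": [-0.02,0.02,-0.01],"fingers": 0.6},{"dp": [0.008,-0.15,0.016],"delta_rot": [-0.02,0.02,-0.01],"fingers": 0.6},{"dp": [0.008,-0.15,0.016],"delta_rot": [-0.02,0.02,-0.01],"fingers": 0.6},{"dp": [0.008,-0.15,0.016],"delta_rot": [-0.02,0.02,-0.01],"fingers": 0.6},{"dp": [0.008,-0.15,0.016],"delta_rot": [-0.02,0.02,-0.01],"fingers": 0.6}]'

```text
clock: 12.25
position: [0.5124, 0.2186, 0.279]
ee_rot: [-0.009, 0.975, 0.048, 0.216]
contact_force: [0.1, -0.0, 0.2]
width: 0.0511
gripper_force: 0.0
```

Emit:
servo_tool --moves '[{"dp": [0,0,0],"delta_rot": [0,0,0],"fingers": 0.6},{"dp": [0,0,0],"delta_rot": [0,0,0],"fingers": 0.6},{"dp": [0,0,0],"delta_rot": [0,0,0],"fingers": 0.6}]'

```text
clock: 12.55
position: [0.513, 0.2168, 0.2797]
ee_rot: [-0.009, 0.975, 0.047, 0.216]
contact_force: [-0.6, -0.2, -0.3]
width: 0.0509
gripper_force: 0.0
```

```bash
python3 -c "
from plan import *
plan(foot(0)+ax*.277+[0,.0005,0],Rt,1)
plan(foot(0)+ax*.22+[0,.0005,0],Rt,3)"
```

```text
at [0.513  0.2168 0.2797] to [0.5119 0.2194 0.279 ] dist 0.002822176839099497 rot deg [0.1167 0.0075 0.0136] per row 2.822176839099497
dp [-0.005, -0.013, 0.001] rot [0.02, 0.001, 0.002]
at [0.513  0.2168 0.2797] to [0.5359 0.2217 0.2274] dist 0.0573145320935919 rot deg [0.1167 0.0075 0.0136] per row 19.104844031197302
dp [-0.002, -0.005, 0.095] rot [0.007, 0.0, 0.001]
dp [-0.002, -0.004, 0.095] rot [0.007, 0.0, 0.001]
dp [-0.002, -0.004, 0.095] rot [0.007, 0.0, 0.001]
```

Emit:
servo_tool --moves '[{"dp": [-0.005,-0.013,0],"delta_rot": [0.02,0,0],"fingers": 0.6},{"dp": [0,0,0.095],"delta_rot": [0,0,0],"fingers": 0.6},{"dp": [0,0,0.095],"delta_rot": [0,0,0],"fingers": 0.6},{"dp": [0,0,0.095],"delta_rot": [0,0,0],"fingers": 0.6},{"dp": [0,0,0],"delta_rot": [0,0,0],"fingers": 0.6}]'

```text
clock: 13.05
position: [0.5358, 0.2211, 0.2259]
ee_rot: [-0.01, 0.976, 0.047, 0.215]
contact_force: [-0.5, -0.9, -0.4]
width: 0.0511
gripper_force: 0.0
```

Emit:
servo_tool --moves '[{"dp": [0,0,0.06],"delta_rot": [0,0,0],"fingers": 0.6},{"dp": [0,0,0.04],"delta_rot": [0,0,0],"fingers": 0.6},{"dp": [0,0,0],"delta_rot": [0,0,0],"fingers": 0.6},{"dp": [0,0,0],"delta_rot": [0,0,0],"fingers": 0.6}]'

```text
clock: 13.45
position: [0.5448, 0.2233, 0.2104]
ee_rot: [-0.011, 0.975, 0.048, 0.217]
contact_force: [-0.6, -0.2, -0.4]
width: 0.0512
gripper_force: 0.0
```

```bash
python3 -c "
from plan import *
plan(foot(0)+ax*.199+[0,.0005,0],Rt,1)"
```

```text
at [0.5448 0.2233 0.2104] to [0.5447 0.2225 0.2084] dist 0.0021940258690885755 rot deg [-0.0444 -0.0959  0.0191] per row 2.1940258690885757
dp [-0.005, 0.004, 0.009] rot [-0.008, -0.017, 0.003]
```

Emit:
servo_tool --moves '[{"dp": [-0.004,0.004,0.007],"delta_rot": [0,0,0],"fingers": 0.5},{"dp": [0,0,0],"delta_rot": [0,0,0],"fingers": 0.4},{"dp": [0,0,0],"delta_rot": [0,0,0],"fingers": 0.34},{"dp": [0,0,0],"delta_rot": [0,0,0],"fingers": 0.32},{"dp": [0,0,0],"delta_rot": [0,0,0],"fingers": 0.3}]'

```text
clock: 13.95
position: [0.5449, 0.2225, 0.2089]
ee_rot: [-0.011, 0.975, 0.048, 0.217]
contact_force: [-0.1, -1.0, 0.1]
width: 0.0257
gripper_force: 0.4
```

Emit:
servo_tool --moves '[{"dp": [0,0,0],"delta_rot": [0,0,0],"fingers": 0.0},{"dp": [0,0,0],"delta_rot": [0,0,0],"fingers": 0.0},{"dp": [0,0,0],"delta_rot": [0,0,0],"fingers": 0.0},{"dp": [0,0,0],"delta_rot": [0,0,0],"fingers": 0.0}]' --force 40

```text
clock: 14.35
position: [0.5451, 0.2223, 0.2091]
ee_rot: [-0.011, 0.975, 0.048, 0.217]
contact_force: [-0.3, -3.3, 4.2]
width: 0.0229
gripper_force: 39.1
```

Emit:
servo_tool --moves '[{"dp": [0.016,0,-0.034],"delta_rot": [0,0,0],"fingers": 0.0},{"dp": [0.032,0,-0.068],"delta_rot": [0,0,0],"fingers": 0.0},{"dp": [0.064,0,-0.136],"delta_rot": [0,0,0],"fingers": 0.0},{"dp": [0.064,0,-0.136],"delta_rot": [0,0,0],"fingers": 0.0},{"dp": [0.08,0,-0.17],"delta_rot": [0,0,0],"fingers": 0.0}]'

```text
clock: 14.85
position: [0.5436, 0.2228, 0.3283]
ee_rot: [-0.011, 0.975, 0.048, 0.215]
contact_force: [0.9, -0.5, -1.4]
width: 0.0229
gripper_force: 39.5
```

```bash
python3 -c "
from plan import *
p,R,s=st()
print(s['width'],s['gripper_force'],s['contact_force'])
plan(np.array([*hole[0][:2],.06+.06+.20]),Rd,15,5)"
```

```text
0.02292709249412228 39.49174761772156 [ 0.9468 -0.5055 -1.3977]
at [0.5436 0.2228 0.3283] to [ 0.5111 -0.1763  0.32  ] dist 0.4005332207007808 rot deg [ -0.0807 -24.8148   0.0394] per row 26.702214713385388
dp [-0.023, 0.131, -0.008] rot [-0.003, -0.866, 0.001]
dp [-0.023, 0.131, -0.006] rot [-0.003, -0.866, 0.001]
dp [-0.024, 0.131, -0.004] rot [-0.003, -0.866, 0.001]
dp [-0.024, 0.131, -0.001] rot [-0.003, -0.866, 0.001]
dp [-0.024, 0.131, 0.001] rot [-0.003, -0.866, 0.001]
dp [-0.024, 0.131, 0.003] rot [-0.0, -0.0, 0.0]
dp [-0.024, 0.131, 0.003] rot [-0.0, -0.0, 0.0]
dp [-0.024, 0.131, 0.003] rot [-0.0, -0.0, 0.0]
dp [-0.024, 0.131, 0.003] rot [-0.0, -0.0, 0.0]
dp [-0.024, 0.131, 0.003] rot [-0.0, -0.0, 0.0]
dp [-0.024, 0.131, 0.003] rot [-0.0, -0.0, 0.0]
dp [-0.024, 0.131, 0.003] rot [-0.0, -0.0, 0.0]
dp [-0.024, 0.131, 0.003] rot [-0.0, -0.0, 0.0]
dp [-0.024, 0.131, 0.003] rot [-0.0, -0.0, 0.0]
dp [-0.024, 0.131, 0.003] rot [-0.0, -0.0, 0.0]
```

Emit:
servo_tool --moves '[{"dp": [0.064,0,-0.136],"delta_rot": [0,0,0],"fingers": 0.0},{"dp": [-0.02,0.13,0],"delta_rot": [0,0,0],"fingers": 0.0},{"dp": [-0.02,0.13,0],"delta_rot": [0,0,0],"fingers": 0.0},{"dp": [-0.02,0.13,0],"delta_rot": [0,0,0],"fingers": 0.0},{"dp": [-0.02,0.13,0],"delta_rot": [0,-0.86,0],"fingers": 0.0}]'

```text
clock: 15.35
position: [0.5377, 0.1175, 0.3511]
ee_rot: [-0.01, 0.984, 0.049, 0.172]
contact_force: [1.3, -0.5, -0.4]
width: 0.0227
gripper_force: 39.5
```

Emit:
servo_tool --moves '[{"dp": [-0.02,0.13,0],"delta_rot": [0,-0.86,0],"fingers": 0.0},{"dp": [-0.02,0.13,0],"delta_rot": [0,-0.86,0],"fingers": 0.0},{"dp": [-0.02,0.13,0],"delta_rot": [0,-0.86,0],"fingers": 0.0},{"dp": [-0.02,0.13,0],"delta_rot": [0,-0.86,0],"fingers": 0.0},{"dp": [-0.02,0.13,0],"delta_rot": [0,0,0],"fingers": 0.0}]'

```text
clock: 15.85
position: [0.5355, -0.0142, 0.3477]
ee_rot: [-0.001, 0.999, 0.049, 0.003]
contact_force: [-0.1, 1.2, -0.8]
width: 0.0231
gripper_force: 39.5
```

```bash
python3 -c "
from plan import *
R2=Ro.from_rotvec([.012,0,0]).as_matrix()@Rd
plan(np.array([hole[0][0],hole[0][1]-.0015,.06+.06+.20]),R2,6,6)"
```

```text
at [ 0.5355 -0.0142  0.3477] to [ 0.5111 -0.1778  0.32  ] dist 0.16773166223530306 rot deg [ 0.5414 -0.2596  0.0839] per row 27.955277039217176
dp [-0.034, 0.134, 0.023] rot [0.016, -0.008, 0.002]
dp [-0.034, 0.134, 0.022] rot [0.016, -0.008, 0.002]
dp [-0.034, 0.134, 0.022] rot [0.016, -0.008, 0.002]
dp [-0.034, 0.134, 0.022] rot [0.016, -0.008, 0.002]
dp [-0.034, 0.134, 0.022] rot [0.016, -0.008, 0.002]
dp [-0.033, 0.134, 0.022] rot [0.016, -0.008, 0.002]
```

Emit:
servo_tool --moves '[{"dp": [-0.04,0.16,0.026],"delta_rot": [0,-0.01,0],"fingers": 0.0},{"dp": [-0.04,0.16,0.026],"delta_rot": [0,-0.01,0],"fingers": 0.0},{"dp": [-0.04,0.16,0.026],"delta_rot": [0,-0.01,0],"fingers": 0.0},{"dp": [-0.04,0.16,0.026],"delta_rot": [0,-0.01,0],"fingers": 0.0},{"dp": [-0.04,0.16,0.026],"delta_rot": [0,0,0],"fingers": 0.0}]'

```text
clock: 16.35
position: [0.5098, -0.1773, 0.3218]
ee_rot: [-0.001, 0.999, 0.049, 0.002]
contact_force: [0.2, -0.3, -0.5]
width: 0.0228
gripper_force: 39.5
```

Emit:
servo_tool --moves '[{"dp": [0,0,0],"delta_rot": [0,0,0],"fingers": 0.0},{"dp": [0,0,0],"delta_rot": [0,0,0],"fingers": 0.0},{"dp": [0,0,0],"delta_rot": [0,0,0],"fingers": 0.0},{"dp": [0,0,0],"delta_rot": [0,0,0],"fingers": 0.0}]'

```text
clock: 16.75
position: [0.5102, -0.1756, 0.3224]
ee_rot: [-0.001, 0.999, 0.05, 0.002]
contact_force: [-0.5, 0.2, 0.1]
width: 0.0228
gripper_force: 39.6
```

```bash
python3 -c "
from lean import *
lean([(180,160,225,213),(178,246,200,272),(212,235,235,262)])
p,R,s=st();print(p,R[:,2],s['width'],hole[0])
im,_=imaging.get_image('scene');cv2.imwrite('pics/hold2.png',cv2.resize(im[130:330,100:300],None,fx=2,fy=2)[:,:,::-1])"
```

```text
(180, 160, 225, 213) 480 zrange 0.13247703538079258 0.2539244358789161 centre [ 0.5137 -0.1753  0.1952] dir [0.0062 0.0021 1.    ] lean deg sideways(img) -0.6673617480258871 side [-0.102  -0.9948  0.    ] depthdir lean [0.3561 0.1209]
(178, 246, 200, 272) 246 zrange 0.055361288439413125 0.13922947352196235 centre [ 0.601  -0.2354  0.1064] dir [0.3004 0.0137 0.9537] lean deg sideways(img) 0.6911549066272488 side [-0.043  -0.9991  0.    ] depthdir lean [18.0492  0.8256]
(212, 235, 235, 262) 235 zrange 0.06951966890280248 0.1353958425834647 centre [ 0.5875 -0.1619  0.1031] dir [-0.0007 -0.0055  1.    ] lean deg sideways(img) 0.06178159085229365 side [-0.1256 -0.9921  0.    ] depthdir lean [-0.0421 -0.3144]
[ 0.5102 -0.1757  0.3225] [ 0.0043  0.0013 -1.    ] 0.022910752969564803 [ 0.5111 -0.1763  0.06  ]
```

View pics/hold2.png

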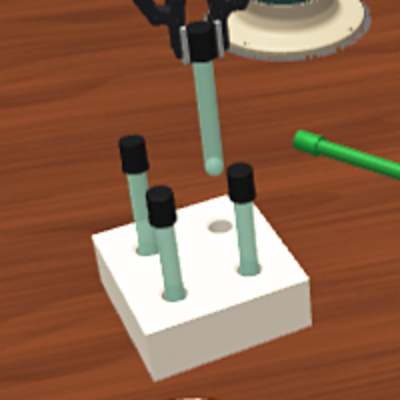

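The second tube hangs over the last empty socket at crop (220,226), with its foot at (214,166). A small trim, then lower it.

Emit:
servo_tool --moves '[{"dp": [0.002,0.017,0],"delta_rot": [0.12,0,0],"fingers": 0.0},{"dp": [0,0,0.08],"delta_rot": [0,0,0],"fingers": 0.0},{"dp": [0,0,0.08],"delta_rot": [0,0,0],"fingers": 0.0},{"dp": [0,0,0.08],"delta_rot": [0,0,0],"fingers": 0.0},{"dp": [0,0,0],"delta_rot": [0,0,0],"fingers": 0.0}]'

```text
clock: 17.35
position: [0.5098, -0.179, 0.2721]
ee_rot: [-0.008, 0.999, 0.049, -0.0]
contact_force: [-0.9, 0.8, -1.5]
width: 0.0229
gripper_force: 39.7
```

```bash
python3 -c "
from lean import *
lean([(182,170,225,236)])
p,R,s=st();print(p,R[:,2],s['contact_force'])"
```

```text
(182, 170, 225, 236) 486 zrange 0.07880360320812041 0.2025383830248524 centre [ 0.5179 -0.1759  0.1422] dir [-0.0248 -0.0133  0.9996] lean deg sideways(img) 2.719333417320197 side [-0.1018 -0.9948  0.    ] depthdir lean [-1.4223 -0.7604]
[ 0.5105 -0.1793  0.2734] [ 0.0005  0.0141 -0.9999] [-0.1855 -0.2946 -0.3065]
```

```bash
python3 -c "
from lean import *
lean([(182,172,213,230)])
p,R,s=st();print(p,R[:,2],s['contact_force'])"
```

```text
(182, 172, 213, 230) 405 zrange 0.09610756631060069 0.2032094770550189 centre [ 0.5134 -0.1774  0.1499] dir [-0.0044 -0.0087  1.    ] lean deg sideways(img) -0.008120925258112878 side [-0.0998 -0.995   0.    ] depthdir lean [-0.251 -0.501]
[ 0.511  -0.1796  0.2744] [ 0.0025  0.0131 -0.9999] [ 0.2234 -0.7974  0.0808]
```

Upright and centred to within 1 mm, so I'll lower it.

Emit:
servo_tool --moves '[{"dp": [0,0,0.05],"delta_rot": [0,0,0],"fingers": 0.0},{"dp": [0,0,0.05],"delta_rot": [0,0,0],"fingers": 0.0},{"dp": [0,0,0.05],"delta_rot": [0,0,0],"fingers": 0.0},{"dp": [0,0,0.03],"delta_rot": [0,0,0],"fingers": 0.0},{"dp": [0,0,0],"delta_rot": [0,0,0],"fingers": 0.0}]'

```text
clock: 17.95
position: [0.5103, -0.1788, 0.2368]
ee_rot: [-0.007, 0.999, 0.049, 0.0]
contact_force: [0.2, 0.2, -1.2]
width: 0.0228
gripper_force: 39.7
```

Emit:
servo_tool --moves '[{"dp": [0,0,0.03],"delta_rot": [0,0,0],"fingers": 0.0},{"dp": [0,0,0.02],"delta_rot": [0,0,0],"fingers": 0.0},{"dp": [0,0,0.01],"delta_rot": [0,0,0],"fingers": 0.0},{"dp": [0,0,0],"delta_rot": [0,0,0],"fingers": 0.0}]'

```text
clock: 18.35
position: [0.5108, -0.1789, 0.2259]
ee_rot: [-0.006, 0.999, 0.049, 0.001]
contact_force: [0.1, -0.1, -1.0]
width: 0.0229
gripper_force: 39.7
```

Emit:
servo_tool --moves '[{"dp": [0,0,0.02],"delta_rot": [0,0,0],"fingers": 0.0},{"dp": [0,0,0.015],"delta_rot": [0,0,0],"fingers": 0.0},{"dp": [0,0,0.005],"delta_rot": [0,0,0],"fingers": 0.0},{"dp": [0,0,0],"delta_rot": [0,0,0],"fingers": 0.0}]'

```text
clock: 18.75
position: [0.5109, -0.1788, 0.2179]
ee_rot: [-0.006, 0.999, 0.049, 0.001]
contact_force: [0.2, 0.1, -0.3]
width: 0.0232
gripper_force: 39.7
```

Emit:
servo_tool --moves '[{"dp": [0,0,0.005],"delta_rot": [0,0,0],"fingers": 0.0},{"dp": [0,0,0.005],"delta_rot": [0,0,0],"fingers": 0.0},{"dp": [0,0,0],"delta_rot": [0,0,0],"fingers": 0.0}]'

```text
clock: 19.05
position: [0.5109, -0.1788, 0.2161]
ee_rot: [-0.006, 0.999, 0.049, 0.002]
contact_force: [0.1, -0.1, -1.4]
width: 0.0228
gripper_force: 39.7
```

Emit:
servo_tool --moves '[{"dp": [0,0,0.005],"delta_rot": [0,0,0],"fingers": 0.0},{"dp": [0,0,0],"delta_rot": [0,0,0],"fingers": 0.0}]'

```text
clock: 19.25
position: [0.5112, -0.1789, 0.2155]
ee_rot: [-0.006, 0.999, 0.049, 0.002]
contact_force: [0.2, 0.1, 2.2]
width: 0.0228
gripper_force: 39.9
```

Emit:
servo_tool --moves '[{"dp": [0,0,0.005],"delta_rot": [0,0,0],"fingers": 0.0},{"dp": [0,0,0],"delta_rot": [0,0,0],"fingers": 0.0}]'

```text
clock: 19.45
position: [0.5115, -0.1789, 0.2153]
ee_rot: [-0.006, 0.999, 0.049, 0.002]
contact_force: [-0.3, 1.0, 6.5]
width: 0.023
gripper_force: 40.4
```

Resting on the bottom. Hold, release, retreat upward.

Emit:
servo_tool --moves '[{"dp": [0,0,0],"delta_rot": [0,0,0],"fingers": 0.0},{"dp": [0,0,0],"delta_rot": [0,0,0],"fingers": 0.0},{"dp": [0,0,0],"delta_rot": [0,0,0],"fingers": 0.0},{"dp": [0,0,0],"delta_rot": [0,0,0],"fingers": 0.0},{"dp": [0,0,0],"delta_rot": [0,0,0],"fingers": 0.0}]'

```text
clock: 19.95
position: [0.5114, -0.1789, 0.2153]
ee_rot: [-0.006, 0.999, 0.049, 0.002]
contact_force: [-1.4, 0.3, 5.5]
width: 0.0229
gripper_force: 40.4
```

Emit:
servo_tool --moves '[{"dp": [0,0,0],"delta_rot": [0,0,0],"fingers": 0.0},{"dp": [0,0,0],"delta_rot": [0,0,0],"fingers": 0.0},{"dp": [0,0,0],"delta_rot": [0,0,0],"fingers": 0.34},{"dp": [0,0,0],"delta_rot": [0,0,0],"fingers": 0.45},{"dp": [0,0,0],"delta_rot": [0,0,0],"fingers": 0.55}]'

```text
clock: 20.45
position: [0.5108, -0.1787, 0.2139]
ee_rot: [-0.006, 0.999, 0.049, 0.001]
contact_force: [-0.2, 0.2, 0.8]
width: 0.0467
gripper_force: 0.0
```

Emit:
servo_tool --moves '[{"dp": [0,0,0],"delta_rot": [0,0,0],"fingers": 0.55},{"dp": [0,0,-0.05],"delta_rot": [0,0,0],"fingers": 0.55},{"dp": [0,0,-0.15],"delta_rot": [0,0,0],"fingers": 0.55},{"dp": [0,0,-0.2],"delta_rot": [0,0,0],"fingers": 0.55},{"dp": [0,0,-0.15],"delta_rot": [0,0,0],"fingers": 0.55}]'

```text
clock: 20.95
position: [0.511, -0.1804, 0.327]
ee_rot: [-0.006, 0.999, 0.049, 0.003]
contact_force: [0.3, -0.9, 0.7]
width: 0.0467
gripper_force: 0.0
```

Emit:
servo_tool --moves '[{"dp": [-0.1,0,-0.05],"delta_rot": [0,0,0],"fingers": 0.55},{"dp": [-0.15,0,0],"delta_rot": [0,0,0],"fingers": 0.55},{"dp": [-0.15,0,0],"delta_rot": [0,0,0],"fingers": 0.55},{"dp": [0,0,0],"delta_rot": [0,0,0],"fingers": 0.55},{"dp": [0,0,0],"delta_rot": [0,0,0],"fingers": 0.55}]'

```text
clock: 21.45
position: [0.431, -0.1882, 0.3348]
ee_rot: [-0.006, 0.999, 0.048, 0.003]
contact_force: [0.4, -0.7, 0.5]
width: 0.0473
gripper_force: 0.0
```

```bash
python3 -c "
from plan import *
im,_=imaging.get_image('scene');cv2.imwrite('pics/end.png',im[:,:,::-1]);s=st()[2];print(s['clock'],s['contact_force'])"
```

```text
21.5 [0.3188 0.6494 0.2674]
```

View pics/end.png

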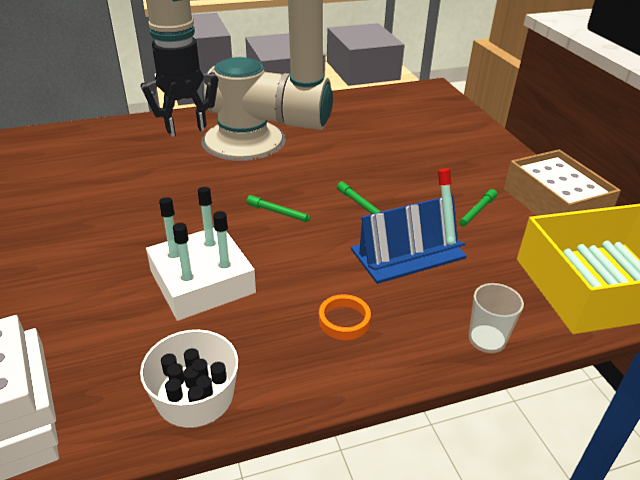

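All four tubes stand in the tray, with the new ones at (168,228) and (207,215). The red-capped tube is still in the cradle at (446,205) and the tape roll at (345,316) is undisturbed.

```bash
python3 -c "
from rig import manip
print(manip.sign_off())"
```

```text
the job is handed in; nothing more can be done
None
```

Both black-capped tubes now stand upright in the tray's two sockets, each rested on the bottom while still held before release; the final picture shows the red-capped tube, packed tubes and tape roll where they were, and the job was handed in at about 21.5 s.

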